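# Pack the bicycle caddy on the hallway shelf

## Task

Gather the bicycle things into the caddy, each fully down in the recess made for it: the bicycle bell upright in the large round one, the chain-oil bottle standing in the small round one, the tyre inflator lying on its foot in the long slot and the padlock lying flat in the broad rectangular one. The table bell and the pocket torch do not belong: leave them where they are.

Things in the scene. Friction and masses are not known exactly. Their poses are not given: they have to be found in the camera images.
- bike_bell: Chrome bicycle bell, dome up, 42 mm tall: upright skirt 48 mm across from 8 to 27 mm above the underside, black base ring 46 mm; a thumb lever sticks out of one side to 48 mm from the axis, 14 to 20 mm up. Origin: centre of underside; lever along +x, z up. 110 g. Grip the skirt across y, fingertips 14 mm above the underside.
- oil_bottle: Small white plastic chain-oil bottle standing upright: body 32 mm across, straight-sided to 42 mm, pointed black cap, 68 mm tall in all. Origin: centre of the underside, z up. 50 g. Grip with fingertips about 14 mm above the underside.
- inflator: Pocket tyre inflator lying on a flat black foot strip: steel cylinder 24 mm across, black square valve head (30 x 22 x 24 mm) with a small brass nozzle on top; 100 mm long, 38 mm tall, centre line 20 mm up. Origin: underside, mid-length; x along it towards the head, z up. 120 g. Grip mid-length across y, fingertips about 13 mm above the underside.
- padlock: Dark steel padlock lying flat: body 46 x 46 x 22 mm with a bright face plate, U shackle of 8 mm bar; 76 mm long in all. Origin: underside, mid-length of the whole; x runs towards the shackle, so the middle of the body is 15 mm from the origin along -x; z up. 250 g. Grip the body across y, fingertips about 13 mm above the underside.
- table_bell: Look-alike, not for the caddy: a chrome table call-bell with a wide black foot (62 mm across), a dome 50 mm across and a push button on top, no thumb lever; 50 mm tall. Origin: centre of the underside.
- torch: Look-alike, not for the caddy: a pocket torch, 100 mm long steel cylinder 22 mm across with a round flared dark head (34 mm across) ending in a glass lens, lying on a narrow flat clip, 37 mm tall. Origin: underside, mid-length; x towards the lens.
- insert_big_round: Grey insert 80 (x) x 130 (y) x 16 mm, fixed; four such lie 2 by 2, any order, in the shallow wooden caddy (174 x 274 mm, walls level with insert tops). Origin: centre of its underside, 4 mm above the shelf top. Central recess, 10 mm deep, floor 6 mm above the origin: large, round, 68 mm across, for the bell (lever passes over the edge).
- insert_small_round: Grey insert 80 (x) x 130 (y) x 16 mm, fixed; four such lie 2 by 2, any order, in the shallow wooden caddy (174 x 274 mm, walls level with insert tops). Origin: centre of its underside, 4 mm above the shelf top. Central recess, 10 mm deep, floor 6 mm above the origin: small, round, 50 mm across, for the oil bottle.
- insert_slot: Grey insert 80 (x) x 130 (y) x 16 mm, fixed; four such lie 2 by 2, any order, in the shallow wooden caddy (174 x 274 mm, walls level with insert tops). Origin: centre of its underside, 4 mm above the shelf top. Central recess, 10 mm deep, floor 6 mm above the origin: long slot, 42 (x) by 118 mm (y), for the inflator, either way round.
- insert_rect: Grey insert 80 (x) x 130 (y) x 16 mm, fixed; four such lie 2 by 2, any order, in the shallow wooden caddy (174 x 274 mm, walls level with insert tops). Origin: centre of its underside, 4 mm above the shelf top. Central recess, 10 mm deep, floor 6 mm above the origin: broad rectangle, 64 (x) by 94 mm (y), for the padlock, length along y, either way round.
Mind the look-alikes: they are no part of the job. What is shaped like the insert_rect but pink is not meant.

How it is judged:
By the outcome, as a careful person would: the job done as asked, in the order asked, and still so for the second after the job is handed in, with the robot touching nothing.
It also fails if it takes over 109 s, if anything falls off the work surface, if the arm or the gripper's body presses on something with over 40 N, if the wrist force passes 120 N, or if a joint passes its speed limit or range.

## Robot

A 6-joint arm with a two-finger parallel gripper is mounted at the origin on the work surface. World frame = base frame: x ahead of the robot, y to its left, z up, the work surface at z = 0. Lengths are in m, angles in rad, forces in N, time in s.
With the tool pointing down it reaches from about 0.275 to 0.75 m from the base axis. Payload 10.2 kg.
Tool frame: the origin (TCP) lies at the very end of the fingers, on their centre line; the grasp point (between the pads) lies 19 mm behind it; z points along the fingers, y is the line along which they close (so a half turn about z gives the same grasp; the last joint's range is limited). The gripper opens to 85 mm and grips with 20 to 120 N. Pads are 22 mm wide; open, the fingers measure 114 mm over their backs; the gripper's body (76 mm by 85 mm) begins 54 mm behind the grasp point. The pads swing forward as they close: fully open they stand 13 mm farther back than shut.
Start: joints at [-1.39, 0.313, 1.498, -0, 1.331, -0.223], TCP at [0.206, -0.483, 0.231] pointing down, gripper open.
Joint ranges: [-2.94, 2.94], [-0.97, 2.17], [0.19, 2.56], [-1.23, 4.37], [0.02, 3.11], [-2.88, 2.88]. Speed limits (rad/s): [2.39, 2.39, 3.01, 3.14, 3.14, 3.14].

## Interface

Orientations are given as a unit quaternion [x, y, z, w].
In Python, from rig import ctrl gives the robot as it stands.
- The arm moves only by the tool play_rows, never from a script. Its argument "plan" is a list of rows, each an object with "translation": the shift along the tool's x, y, z in normalised numbers (1 is 50 cm), a list of three; "rot": the turn, a rotation vector about the tool's x, y, z in parts of the range, where 1.0 means 90 degrees, a list of three. In form: [{"translation": [tx, ty, tz], "rot": [ax, ay, az]}, ...]. A call has 1 to 12 rows; each row is the pose to reach, as a shift and turn from the pose commanded when the call began, along the tool's axes at that moment; what a row does not reach only later rows make up. A row lasts 1/10 s, in which the tool goes at most 50 mm and 8.59 degrees, less where a joint would pass 70% of its speed; a pose out of reach is approached as far as the arm can. No shift or turn number may pass 1 either way. A call with a gripper value outside its range is refused whole. "jaw" is the closure, from -1 (fully open) to 1 (shut), set as the call begins (left out, the last holds). The fingers move at their own pace and stop on an object; the grip force is fixed at half the most. Time passes only in rows, so rows that repeat a pose let the fingers close. It gives the time, the measured TCP pose, the force, the opening and the grip force at its end, in the units of the state.
- ctrl.read_state(): the state, without advancing time (a new reading comes with each control period).
- ctrl.get_image(name): name is "side" or "top"; returns a dict with "frame" (400x640x3 uint8, blue, green, red), "z_map" (400x640 float32, m along the optical axis (not along the pixel's ray), 0 where there is no reading), "fx", "fy", "cx", "cy" (pixels), "k1" (the pictures are not rectified: a ray, as slopes to the right and down, at radius r is drawn at 1 + k1 r^2 times it, then the intrinsics apply), "rvec" (rotation vector, rad) and "tvec" (3), from world to camera coordinates, as OpenCV has them. Camera axes: x right, y down, z forward; pixel columns grow to the right and rows downward; lengths in m; the calibration is good to about 2 mm. A picture is of the moment at which its call begins.
- ctrl.sign_off(): hands the job in; it is judged then, once.
Trained networks look in a picture, given as the dict that the camera call returned (one of the last four; its "shot" number tells which), for a name from the list of things; names that differ only in an ending like _2 or _b are one class to them, and where a whole thing is asked for, a point or a joint stands for the part that bears it (a point fixed in the world has none). Each returns a list of dicts, best first, with "confidence" (0 to 1); they miss things now and then, are a little off and sometimes report something else, mostly with a low value. They report only what shows in the picture. A call takes as long as a camera call. They do not tell look-alikes from the thing itself.
- ctrl.spot_in(picture, name): "uv" ([column, row] in pixels, amid what is visible of it).
- ctrl.pinpoint(picture, name): "uv" ([column, row] in pixels: a listed point, or the origin of a listed thing).
The state is a dict: "time": time; "joints": joint angles; "qd": joint speeds; "effort": joint torques, N m; "tcp_pos": TCP position; "ee_rot": TCP orientation; "contact_force": force on the tool from outside, world axes, zero at the start; "wrist_torque": the same for the moment, N m; "grip_width": finger opening in m; "gripper_force": force on a finger pad.
Only numpy, scipy, OpenCV 4.12 (cv2) and the standard library are available. Lean on these libraries where they do the work, as an engineer would, in place of code of your own. Each camera call takes 0.05 s, during which the arm holds its last target. There are 200 camera calls.

## Working session

There is one attempt and no reset: what is moved stays moved. The work goes in short steps, Python scripts to look and compute and a tool call to move; the robot and the scene stay as the last step left them, time stands still between calls to the robot, and variables do not carry over. Pictures are saved under pics/ and viewed, at most 14 in all, crops included, and the job is handed in when it is done.

Besides the shell and the picture viewer there is one more tool, called after "Call:" in YAML: its name, and indented under it one key for each argument. play_rows: Moves the arm, as the interface text tells. Its arguments: {"type":"object","properties":{"plan":{"type":"array","items":{"type":"object","properties":{"translation":{"type":"array","items":{"type":"number"}},"rot":{"type":"array","items":{"type":"number"}}}}},"jaw":{"type":"number"}},"required":["plan"]}

```bash
mkdir -p pics; ls; cat > h.py <<'E'
import numpy as np, cv2
from rig import ctrl
def cam(p):
    R=cv2.Rodrigues(np.array(p["rvec"],float))[0]; return R,np.array(p["tvec"],float).ravel()
def ray(p,uv):
    d=np.array([(uv[0]-p["cx"])/p["fx"],(uv[1]-p["cy"])/p["fy"]]); s=d.copy()
    for _ in range(20): s=d/(1+p["k1"]*(s@s))
    return np.array([s[0],s[1],1.])
def world(p,uv,z=None):
    R,t=cam(p); r=ray(p,uv); C=-R.T@t; D=R.T@r
    if z is None:
        u,v=int(round(uv[0])),int(round(uv[1])); return C+D*p["z_map"][v,u]
    return C+D*(z-C[2])/D[2]
def cloud(p):
    h,w=p["z_map"].shape; vv,uu=np.mgrid[:h,:w]
    d=np.stack([(uu-p["cx"])/p["fx"],(vv-p["cy"])/p["fy"]],-1); s=d.copy()
    for _ in range(20): s=d/(1+p["k1"]*(s**2).sum(-1,keepdims=True))
    R,t=cam(p); z=p["z_map"][...,None]
    P=(np.concatenate([s,np.ones_like(z)],-1)*z-t)@R
    P[p["z_map"]==0]=np.nan; return P
def proj(p,X):
    R,t=cam(p); c=R@np.array(X)+t; s=c[:2]/c[2]; s=s*(1+p["k1"]*(s@s)); return np.array([s[0]*p["fx"]+p["cx"],s[1]*p["fy"]+p["cy"]])
E
python3 - <<'E'
from h import *
names="bike_bell oil_bottle inflator padlock table_bell torch insert_big_round insert_small_round insert_slot insert_rect".split()
print(ctrl.read_state())
for c in("top","side"):
    p=ctrl.get_image(c); cv2.imwrite(f"pics/{c}0.png",p["frame"]); R,t=cam(p); print(c,-R.T@t,p["fx"],p["k1"])
    for n in names:
        for d in ctrl.pinpoint(p,n)[:3]:
            print(c,n,np.round(d["uv"]),round(d["confidence"],2),np.round(world(p,d["uv"]),3))
E
```

```text
pics
{'time': 0.0, 'joints': array([-1.39039874e+00,  3.13499448e-01,  1.49841697e+00, -2.90112976e-05,
        1.33103561e+00, -2.23401992e-01]), 'qd': array([-5.92079688e-04,  2.19127951e-05, -4.19653227e-04,  1.93721149e-03,
        7.60485021e-04, -8.18642339e-05]), 'effort': array([-2.88739298e-03, -4.12273550e+01, -2.59744906e+01, -3.60761396e-04,
        4.12837500e-03,  1.89001668e-05]), 'tcp_pos': array([ 0.20621398, -0.48252413,  0.23071736]), 'ee_rot': array([ 9.79686461e-01,  2.00534227e-01,  5.28460645e-07, -6.79829478e-04]), 'contact_force': array([-0.10587764, -1.07296482,  0.50565188]), 'wrist_torque': array([-0.03813259,  0.0118126 ,  0.01153069]), 'gripper_force': 0.0, 'grip_width': 0.08553680538821092}
top [0.40676358 0.00925381 1.25372854] 486.45340976658514 -0.04133899299232535
top bike_bell [382. 203.] 0.78 [ 0.438 -0.117  0.044]
top oil_bottle [431. 209.] 0.63 [ 0.422 -0.238  0.044]
top inflator [478. 145.] 0.84 [ 0.585 -0.363  0.023]
top padlock [430. 154.] 0.84 [ 0.562 -0.24   0.024]
top table_bell [381. 152.] 0.9 [ 0.564 -0.114  0.049]
top torch [484. 198.] 
[... 506 characters left out ...]
. 179.] 0.56 [ 0.444 -0.098  0.028]
side oil_bottle [369. 157.] 0.46 [ 0.409 -0.235  0.011]
side inflator [330. 126.] 0.67 [ 0.584 -0.354  0.002]
side padlock [326. 151.] 0.61 [ 0.556 -0.209  0.017]
side table_bell [314. 173.] 0.6 [ 0.558 -0.092  0.025]
side torch [365. 136.] 0.54 [ 0.452 -0.347  0.   ]
side insert_big_round [286. 220.] 0.85 [0.58  0.108 0.012]
side insert_small_round [316. 229.] 0.92 [0.486 0.107 0.004]
side insert_small_round [299. 263.] 0.72 [0.494 0.238 0.009]
side insert_slot [268. 252.] 0.6 [0.591 0.229 0.008]
side insert_rect [354. 279.] 0.85 [0.336 0.234 0.003]
side insert_rect [373. 350.] 0.76 [0.236 0.416 0.006]
side insert_rect [299. 263.] 0.75 [0.493 0.236 0.01 ]
```

```bash
python3 - <<'E'
import cv2
a=cv2.imread("pics/top0.png"); cv2.imwrite("pics/top0a.png",cv2.resize(a[100:250,350:520],None,fx=4.6,fy=4,interpolation=3))
cv2.imwrite("pics/top0b.png",cv2.resize(a[80:310,140:340],None,fx=2.6,fy=2.6,interpolation=3))
E
```

```text
(no output)
```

View pics/top0.png

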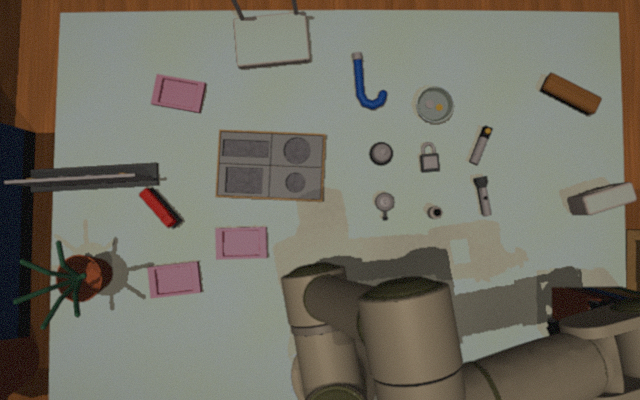

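View pics/top0a.png

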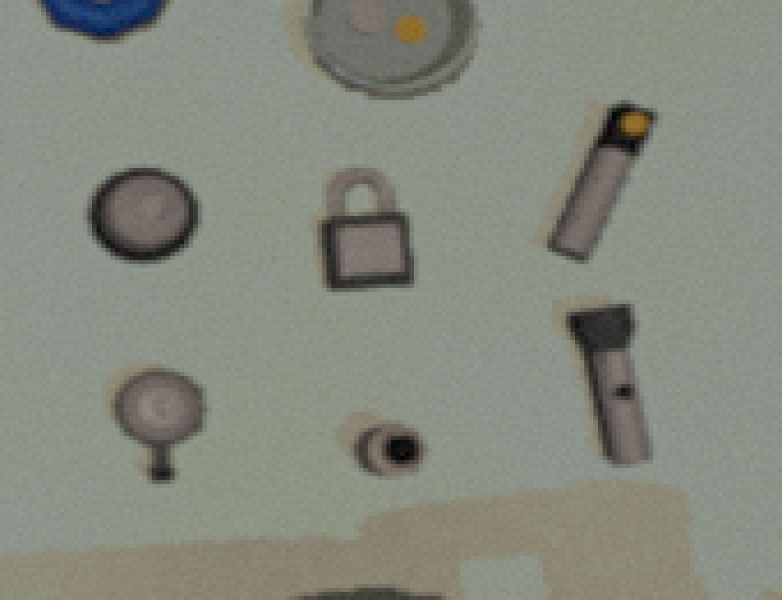

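View pics/top0b.png

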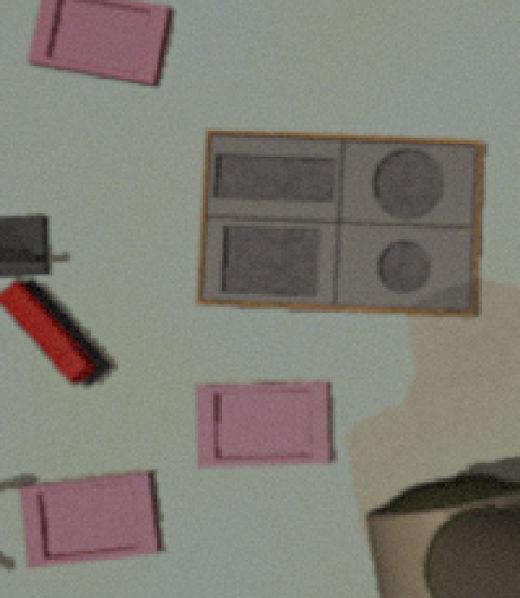

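View pics/side0.png

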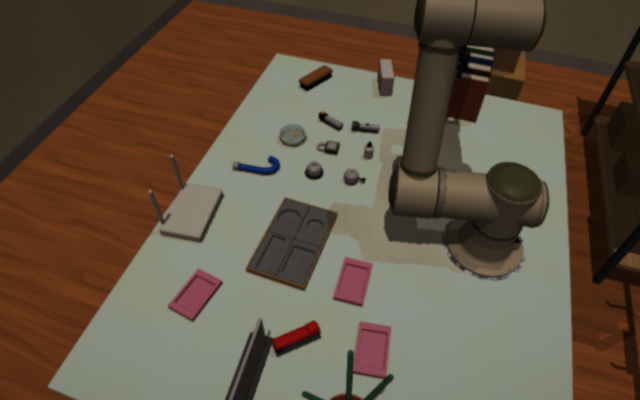

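The top view shows the bike bell (385,203) with its lever pointing to −x, the oil bottle (433,211), the inflator with brass nozzle (481,145), and the padlock (430,157). The look-alikes are the torch (484,198) and the table bell (381,153). In the caddy, the slot is at (246,148), big round at (297,150), rectangle at (244,180) and small round at (295,182). The side view agrees.

```bash
cat > meas.py <<'E'
from h import *
def clus(P,c,r,zlo,zhi=0.08):
    m=(np.hypot(P[...,0]-c[0],P[...,1]-c[1])<r)&(P[...,2]>zlo)&(P[...,2]<zhi); return P[m]
def rect(X):
    (c,s,a)=cv2.minAreaRect((X[:,:2]*1000).astype(np.float32)); return np.round(c,1),np.round(s,1),round(a,1)
E
python3 - <<'E'
from meas import *
objs=dict(bell=(.438,-.117),oil=(.418,-.24),infl=(.585,-.366),pad=(.562,-.24),tb=(.564,-.114),torch=(.452,-.372))
for c in("top","side"):
    p=ctrl.get_image(c); P=cloud(p)
    t=P[(P[...,0]>.3)&(P[...,0]<.65)&(abs(P[...,1]+.18)<.01)][:,2]; print(c,"table z",np.nanmedian(t),np.nanstd(t))
    for n,q in objs.items():
        X=clus(P,q,.065,.012); print(c,n,len(X),"zmax",np.round(np.percentile(X[:,2],[50,90,98])*1e3,1),"mean",np.round(X[:,:2].mean(0)*1e3,1),*rect(X), "pca",np.round(np.degrees(np.arctan2(*np.linalg.svd(X[:,:2]-X[:,:2].mean(0))[2][0][::-1])),1))
    X=P[(P[...,0]>.42)&(P[...,0]<.65)&(P[...,1]>-.0)&(P[...,1]<.33)&(P[...,2]>.013)&(P[...,2]<.03)]
    print("caddy",rect(X),"z",np.median(X[:,2]))
    # recesses by depth
    for n,q,r in (("big",(.578,.097),.045),("small",(.493,.096),.04),("slot",(.582,.22),.075),("rect",(.5,.23),.06)):
        m=(np.hypot(P[...,0]-q[0],P[...,1]-q[1])<r)&(abs(P[...,0]-q[0])<.04)&(P[...,2]<.0145)&(P[...,2]>.006); X=P[m]
        print(n,len(X),np.median(X[:,2]).round(4),rect(X),X[:,:2].mean(0).round(4))
E
```

```text
top table z -0.00033314234301341127 0.002492052733413964
top bell 324 zmax [35.7 41.9 44.8] mean [ 436.8 -121.4] [ 432.1 -118.5] [46.9 66. ] 66.5 pca -175.8
top oil 152 zmax [46.  63.9 68.5] mean [ 414.2 -245.4] [ 414.5 -248.4] [27.8 29.4] 1.1 pca -125.3
top infl 394 zmax [30.3 34.9 39.4] mean [ 586.8 -367.9] [ 587.5 -369.9] [ 25.9 102.5] 68.8 pca 158.1
top pad 400 zmax [21.5 24.8 26.5] mean [ 548.  -238.6] [ 556.6 -238.2] [75.9 46.6] 6.4 pca -176.2
top tb 323 zmax [34.4 43.9 51.1] mean [ 563.8 -114.3] [ 566.  -115.7] [51.7 53.9] 0.2 pca 85.6
top torch 405 zmax [29.6 35.1 37.7] mean [ 460.4 -373. ] [ 456.2 -373.2] [101.   31.8] 7.3 pca -168.4
caddy (array([533.1, 167.3]), array([272.3, 174.7]), 87.8) z 0.01890095472467162
big 479 0.0096 (array([577.7,  98.6]), array([76.5, 77.3]), 2.1) [0.5738 0.0994]
small 273 0.0103 (array([484.4,  95. ]), array([59.6, 71.7]), 0.9) [0.4894 0.1023]
slot 713 0.0098 (array([581.5, 227.1]), array([134.2,  76.3]), 88.9) [0.5785 0.2298]
rect 835 0.0096 (array([500.1, 232.7]), array([ 77. , 106.2]), 0.4) [0.4956 0.2342]
side table z 0.0003125304345922436 
[... 342 characters left out ...]
[21.  25.  27.1] mean [ 549.7 -230.9] [ 557.7 -233.9] [75.9 50.7] 2.2 pca -179.8
side tb 187 zmax [33.  42.1 51. ] mean [ 565.1 -102.8] [ 564.6 -108.4] [52.6 45.4] 20.5 pca -165.5
side torch 192 zmax [27.4 34.7 37.7] mean [ 461.8 -364.8] [ 458.3 -367. ] [101.1  33.5] 10.7 pca -167.1
caddy (array([535.5, 170.1]), array([278.6, 176.5]), 87.9) z 0.01970864626028749
big 266 0.0107 (array([575.8, 100.2]), array([63.2, 65.6]), 19.5) [0.576  0.0991]
small 161 0.0109 (array([496.5,  99.6]), array([47.8, 53.7]), 50.9) [0.4936 0.1017]
slot 481 0.0103 (array([583.5, 219.9]), array([140.6,  76.3]), 85.0) [0.5811 0.2333]
rect 608 0.0104 (array([503.2, 229.9]), array([104.7,  72.9]), 87.9) [0.4984 0.2349]
```

```bash
python3 - <<'E'
from meas import *
ims={c:[ctrl.get_image(c) for _ in range(2)] for c in("top","side")}
def tri(n,near):
    A=np.zeros((3,3));b=np.zeros(3);k=0
    for c in ims:
        for p in ims[c]:
            for d in ctrl.pinpoint(p,n):
                if d["confidence"]>.3 and np.hypot(*(world(p,d["uv"],.01)[:2]-near))<.04:
                    R,t=cam(p);C=-R.T@t;D=R.T@ray(p,d["uv"]);D/=np.linalg.norm(D);M=np.eye(3)-np.outer(D,D);A+=M;b+=M@C;k+=1;break
    return np.round(np.linalg.solve(A,b)*1e3,1),k
for n,q in dict(bike_bell=(.438,-.117),oil_bottle=(.415,-.243),inflator=(.585,-.366),padlock=(.557,-.236),insert_big_round=(.575,.1),insert_small_round=(.492,.102),insert_slot=(.58,.232),insert_rect=(.497,.235)).items(): print(n,tri(n,q))
for c in ims:
    X=np.concatenate([clus(cloud(p),(.438,-.117),.06,.023) for p in ims[c]]); print(c,"dome",rect(X),cv2.minEnclosingCircle((X[:,:2]*1e3).astype(np.float32)))
    X=np.concatenate([clus(cloud(p),(.405,-.117),.03,.008) for p in ims[c]]);X=X[X[:,0]<.41];print("lever",X.mean(0),len(X))
    X=np.concatenate([clus(cloud(p),(.557,-.236),.06,.012) for p in ims[c]]);S=X[X[:,0]>.57];B=X[X[:,0]<.56]; print("pad S,B",S.mean(0),B.mean(0),rect(B))
E
```

```text
bike_bell (array([ 443.5, -125.4,   -6. ]), 4)
oil_bottle (array([ 412.1, -246. ,    7.1]), 3)
inflator (array([ 595. , -372.7,  -15. ]), 4)
padlock (array([ 566.1, -241. ,   -8.1]), 4)
insert_big_round (array([5.724e+02, 9.860e+01, 5.000e-01]), 4)
insert_small_round (array([492.8, 104.9,   1.1]), 3)
insert_slot (array([579.1, 230.3,  13.6]), 4)
insert_rect (array([501.9, 233.9,  -9.2]), 3)
top dome (array([ 435. , -126.5]), array([59.8, 47. ]), 30.1) ((430.5224304199219, -123.36344146728516), 33.25782775878906)
lever [ 0.40203422 -0.12403049  0.01936534] 58
pad S,B [ 0.58386319 -0.23725162  0.01488675] [ 0.53888827 -0.23884461  0.02210416] (array([ 540.2, -239.8]), array([42.5, 47.2]), 4.6)
side dome (array([ 435.5, -121.8]), array([61.9, 49.1]), 27.6) ((431.83685302734375, -116.60093688964844), 34.33738708496094)
lever [ 0.40283052 -0.1194804   0.01926806] 31
pad S,B [ 0.58499916 -0.22800568  0.01509476] [ 0.54038695 -0.23109282  0.02105586] (array([ 540.1, -233.8]), array([39.2, 52.7]), 0.4)
```

The rows are not in the units I measure in: shifts go in shares of 50 cm and turns go in shares of 90 degrees. I convert before sending: 358 mm / 500 = 0.716, -230 mm / 500 = -0.46, 23.1 degrees / 90 = 0.2567.

Call:
play_rows:
  plan:
    - {"translation": [0.08, -0.054, 0.024], "rot": [0, 0, 0.0444]}
    - {"translation": [0.17, -0.114, 0.05], "rot": [0, 0, 0.0889]}
    - {"translation": [0.26, -0.176, 0.08], "rot": [0, 0, 0.1333]}
    - {"translation": [0.35, -0.236, 0.11], "rot": [0, 0, 0.1778]}
    - {"translation": [0.44, -0.298, 0.136], "rot": [0, 0, 0.2222]}
    - {"translation": [0.53, -0.358, 0.164], "rot": [0, 0, 0.2567]}
    - {"translation": [0.62, -0.42, 0.192], "rot": [0, 0, 0.2567]}
    - {"translation": [0.68, -0.46, 0.21], "rot": [0, 0, 0.2567]}
    - {"translation": [0.716, -0.484, 0.222], "rot": [0, 0, 0.2567]}
    - {"translation": [0.716, -0.484, 0.222], "rot": [0, 0, 0.2567]}
    - {"translation": [0.716, -0.484, 0.222], "rot": [0, 0, 0.2567]}
    - {"translation": [0.716, -0.484, 0.222], "rot": [0, 0, 0.2567]}
  jaw: -1

```text
time: 4.2
tcp_pos: [0.4403, -0.1204, 0.1206]
ee_rot: [1.0, -0.0, 0.0, 0.0]
contact_force: [-0.4, 0.2, -0.3]
grip_width: 0.0855
gripper_force: 0.0
```

Scaled: 107 mm / 500 = 0.214, 100 mm / 500 = 0.2.

Call:
play_rows:
  plan:
    - {"translation": [0, 0, 0.06], "rot": [0, 0, 0]}
    - {"translation": [0, 0, 0.12], "rot": [0, 0, 0]}
    - {"translation": [0, 0, 0.17], "rot": [0, 0, 0]}
    - {"translation": [0, 0, 0.2], "rot": [0, 0, 0]}
    - {"translation": [0, 0, 0.214], "rot": [0, 0, 0]}
    - {"translation": [0, 0, 0.214], "rot": [0, 0, 0]}
    - {"translation": [0, 0, 0.214], "rot": [0, 0, 0]}

```text
time: 4.9
tcp_pos: [0.4407, -0.1203, 0.0141]
ee_rot: [1.0, -0.0, 0.001, 0.0]
contact_force: [-0.2, 0.5, -0.2]
grip_width: 0.0855
gripper_force: 0.0
```

Call:
play_rows:
  plan:
    - {"translation": [0, 0, 0], "rot": [0, 0, 0]}
    - {"translation": [0, 0, 0], "rot": [0, 0, 0]}
    - {"translation": [0, 0, 0], "rot": [0, 0, 0]}
    - {"translation": [0, 0, 0], "rot": [0, 0, 0]}
    - {"translation": [0, 0, 0], "rot": [0, 0, 0]}
    - {"translation": [0, 0, 0], "rot": [0, 0, 0]}
    - {"translation": [0, 0, 0], "rot": [0, 0, 0]}
    - {"translation": [0, 0, 0], "rot": [0, 0, 0]}
    - {"translation": [0, 0, 0], "rot": [0, 0, 0]}
    - {"translation": [0, 0, 0], "rot": [0, 0, 0]}
  jaw: 1

```text
time: 5.9
tcp_pos: [0.4407, -0.1198, 0.0144]
ee_rot: [1.0, 0.0, 0.0, 0.0]
contact_force: [-3.4, 0.6, 12.5]
grip_width: 0.0453
gripper_force: 59.6
```

Scaled: -60 mm / 500 = -0.12, -50 mm / 500 = -0.1.

Call:
play_rows:
  plan:
    - {"translation": [0, 0, -0.01], "rot": [0, 0, 0]}
    - {"translation": [0, 0, -0.03], "rot": [0, 0, 0]}
    - {"translation": [0, 0, -0.06], "rot": [0, 0, 0]}
    - {"translation": [0, 0, -0.1], "rot": [0, 0, 0]}
    - {"translation": [0, 0, -0.12], "rot": [0, 0, 0]}
    - {"translation": [0, 0, -0.12], "rot": [0, 0, 0]}
    - {"translation": [0, 0, -0.12], "rot": [0, 0, 0]}

```text
time: 6.6
tcp_pos: [0.4402, -0.1194, 0.073]
ee_rot: [1.0, 0.0, -0.0, -0.0]
contact_force: [0.8, -0.4, -1.3]
grip_width: 0.0452
gripper_force: 61.6
```

```bash
python3 - <<'E'
from h import *
p=ctrl.get_image("side"); u,v=proj(p,[.44,-.12,.07]).astype(int); a=cv2.resize(p["frame"][v-40:v+40,u-50:u+50],None,fx=6,fy=6,interpolation=3)
q=ctrl.get_image("top"); u,v=proj(q,[.44,-.12,.07]).astype(int); b=cv2.resize(q["frame"][v-40:v+40,u-12:u+20],None,fx=6,fy=6,interpolation=3)
cv2.imwrite("pics/g1.png",np.hstack([a,b])); P=cloud(p)
m=(np.hypot(P[...,0]-.44,P[...,1]+.12)<.02); print(np.nanmin(P[m][:,2]))
E
```

```text
-0.004262784806192063
```

View pics/g1.png

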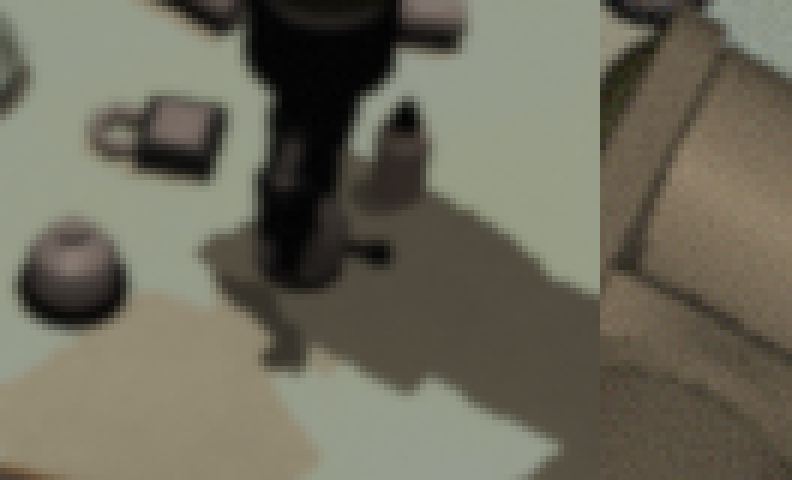

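Scaled: -220 mm / 500 = -0.44, 133 mm / 500 = 0.266.

Call:
play_rows:
  plan:
    - {"translation": [0.01, -0.016, -0.04], "rot": [0, 0, 0]}
    - {"translation": [0.04, -0.06, -0.08], "rot": [0, 0, 0]}
    - {"translation": [0.08, -0.126, -0.1], "rot": [0, 0, 0]}
    - {"translation": [0.12, -0.196, -0.1], "rot": [0, 0, 0]}
    - {"translation": [0.16, -0.264, -0.1], "rot": [0, 0, 0]}
    - {"translation": [0.2, -0.33, -0.1], "rot": [0, 0, 0]}
    - {"translation": [0.236, -0.39, -0.08], "rot": [0, 0, 0]}
    - {"translation": [0.256, -0.426, -0.05], "rot": [0, 0, 0]}
    - {"translation": [0.266, -0.44, -0.02], "rot": [0, 0, 0]}
    - {"translation": [0.266, -0.44, 0], "rot": [0, 0, 0]}
    - {"translation": [0.266, -0.44, 0], "rot": [0, 0, 0]}
    - {"translation": [0.266, -0.44, 0], "rot": [0, 0, 0]}

```text
time: 7.9
tcp_pos: [0.5731, 0.0999, 0.0734]
ee_rot: [1.0, -0.0, -0.0, 0.0]
contact_force: [0.3, -0.3, -1.1]
grip_width: 0.0453
gripper_force: 61.8
```

```bash
python3 - <<'E'
from h import *
p=ctrl.get_image("side"); u,v=proj(p,[.574,.1,.05]).astype(int); a=cv2.resize(p["frame"][v-45:v+45,u-60:u+60],None,fx=6,fy=6,interpolation=3)
cv2.imwrite("pics/g2.png",a)
E
```

```text
(no output)
```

View pics/g2.png

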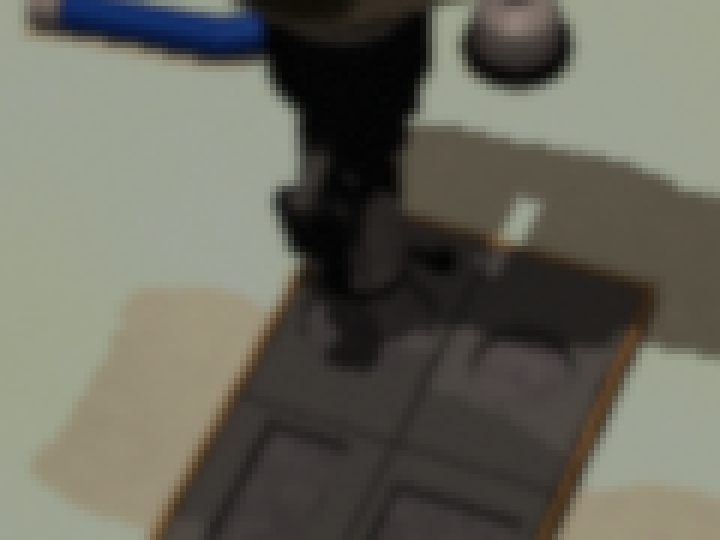

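Scaled: 49 mm / 500 = 0.098, 45 mm / 500 = 0.09.

Call:
play_rows:
  plan:
    - {"translation": [0, 0, 0.024], "rot": [0, 0, 0]}
    - {"translation": [0, 0, 0.052], "rot": [0, 0, 0]}
    - {"translation": [0, 0, 0.076], "rot": [0, 0, 0]}
    - {"translation": [0, 0, 0.09], "rot": [0, 0, 0]}
    - {"translation": [0, 0, 0.098], "rot": [0, 0, 0]}
    - {"translation": [0, 0, 0.098], "rot": [0, 0, 0]}
    - {"translation": [0, 0, 0.098], "rot": [0, 0, 0]}

```text
time: 8.65
tcp_pos: [0.5733, 0.1006, 0.0245]
ee_rot: [1.0, 0.0, 0.0, 0.0]
contact_force: [-1.1, -0.2, 2.7]
grip_width: 0.0455
gripper_force: 62.2
```

Call:
play_rows:
  plan:
    - {"translation": [0, 0, 0], "rot": [0, 0, 0]}
    - {"translation": [0, 0, 0], "rot": [0, 0, 0]}
    - {"translation": [0, 0, 0], "rot": [0, 0, 0]}
    - {"translation": [0, 0, 0], "rot": [0, 0, 0]}
    - {"translation": [0, 0, 0], "rot": [0, 0, 0]}
  jaw: -0.5

```text
time: 9.15
tcp_pos: [0.5733, 0.1005, 0.0243]
ee_rot: [1.0, 0.0, 0.0, -0.0]
contact_force: [0.2, 0.2, -0.3]
grip_width: 0.064
gripper_force: 0.0
```

Scaled: 343 mm / 500 = 0.686, -160 mm / 500 = -0.32.

Call:
play_rows:
  plan:
    - {"translation": [0, 0, -0.03], "rot": [0, 0, 0]}
    - {"translation": [0, 0, -0.1], "rot": [0, 0, 0]}
    - {"translation": [-0.01, 0.02, -0.17], "rot": [0, 0, 0]}
    - {"translation": [-0.04, 0.09, -0.212], "rot": [0, 0, 0]}
    - {"translation": [-0.08, 0.176, -0.212], "rot": [0, 0, 0]}
    - {"translation": [-0.12, 0.264, -0.212], "rot": [0, 0, 0]}
    - {"translation": [-0.16, 0.352, -0.212], "rot": [0, 0, 0]}
    - {"translation": [-0.202, 0.436, -0.212], "rot": [0, 0, 0]}
    - {"translation": [-0.242, 0.524, -0.212], "rot": [0, 0, 0]}
    - {"translation": [-0.282, 0.608, -0.212], "rot": [0, 0, 0]}
    - {"translation": [-0.31, 0.664, -0.212], "rot": [0, 0, 0]}
    - {"translation": [-0.32, 0.686, -0.212], "rot": [0, 0, 0]}
  jaw: -1

```text
time: 10.35
tcp_pos: [0.4125, -0.2449, 0.1314]
ee_rot: [1.0, -0.001, 0.0, 0.001]
contact_force: [0.3, 0.1, 0.4]
grip_width: 0.0855
gripper_force: 0.0
```

```bash
python3 - <<'E'
from meas import *
p=ctrl.get_image("side"); q=ctrl.get_image("top")
u,v=proj(p,[.574,.1,.03]).astype(int); a=p["frame"][v-30:v+40,u-40:u+50]
u,v=proj(p,[.414,-.243,.06]).astype(int); b=p["frame"][v-30:v+40,u-30:u+30]
cv2.imwrite("pics/g3.png",cv2.resize(np.hstack([a,b]),None,fx=5,fy=5,interpolation=3))
for c,i in(("side",p),("top",q)):
    X=clus(cloud(i),(.574,.1),.035,.028); print(c,X.mean(0),np.percentile(X[:,2],97),rect(X))
X=clus(cloud(p),(.415,-.24),.03,.01,.075);print(X.mean(0))
E
```

```text
side [0.57174613 0.10908151 0.04365657] 0.05380949684079211 (array([570.5, 106.7]), array([46.8, 51.5]), 61.6)
top [0.57158157 0.09650016 0.04521794] 0.052978476403255065 (array([572.6,  97.1]), array([44.7, 47.5]), 47.3)
[ 0.4154775  -0.23709005  0.03893829]
```

View pics/g3.png

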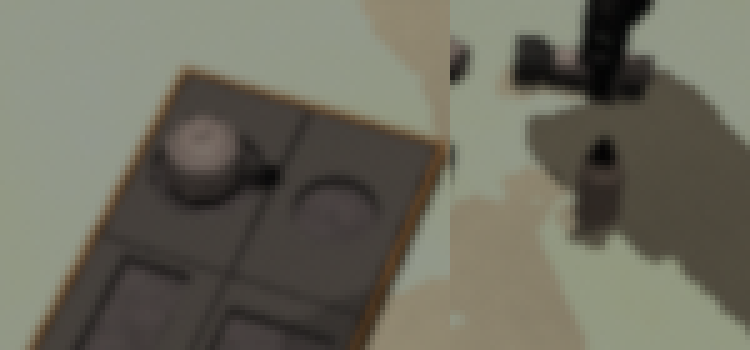

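Scaled: 116 mm / 500 = 0.232, 113 mm / 500 = 0.226.

Call:
play_rows:
  plan:
    - {"translation": [0.002, 0, 0.06], "rot": [0, 0, 0]}
    - {"translation": [0.002, 0, 0.12], "rot": [0, 0, 0]}
    - {"translation": [0.002, 0, 0.17], "rot": [0, 0, 0]}
    - {"translation": [0.002, 0, 0.21], "rot": [0, 0, 0]}
    - {"translation": [0.002, 0, 0.226], "rot": [0, 0, 0]}
    - {"translation": [0.002, 0, 0.232], "rot": [0, 0, 0]}
    - {"translation": [0.002, 0, 0.232], "rot": [0, 0, 0]}

```text
time: 11.15
tcp_pos: [0.415, -0.2423, 0.0148]
ee_rot: [1.0, 0.001, 0.0, 0.0]
contact_force: [0.3, -0.7, 0.1]
grip_width: 0.0855
gripper_force: 0.0
```

Call:
play_rows:
  plan:
    - {"translation": [0, 0, 0], "rot": [0, 0, 0]}
    - {"translation": [0, 0, 0], "rot": [0, 0, 0]}
    - {"translation": [0, 0, 0], "rot": [0, 0, 0]}
    - {"translation": [0, 0, 0], "rot": [0, 0, 0]}
    - {"translation": [0, 0, 0], "rot": [0, 0, 0]}
    - {"translation": [0, 0, 0], "rot": [0, 0, 0]}
    - {"translation": [0, 0, 0], "rot": [0, 0, 0]}
    - {"translation": [0, 0, 0], "rot": [0, 0, 0]}
    - {"translation": [0, 0, 0], "rot": [0, 0, 0]}
    - {"translation": [0, 0, 0], "rot": [0, 0, 0]}
  jaw: 1

```text
time: 12.15
tcp_pos: [0.4147, -0.2429, 0.0149]
ee_rot: [1.0, 0.0, 0.0, 0.0]
contact_force: [-1.1, 1.1, 6.7]
grip_width: 0.031
gripper_force: 59.5
```

Call:
play_rows:
  plan:
    - {"translation": [0, 0, -0.02], "rot": [0, 0, 0]}
    - {"translation": [0, 0, -0.07], "rot": [0, 0, 0]}
    - {"translation": [0.008, -0.03, -0.13], "rot": [0, 0, 0]}
    - {"translation": [0.022, -0.1, -0.17], "rot": [0, 0, 0]}
    - {"translation": [0.04, -0.184, -0.18], "rot": [0, 0, 0]}
    - {"translation": [0.06, -0.274, -0.18], "rot": [0, 0, 0]}
    - {"translation": [0.08, -0.364, -0.18], "rot": [0, 0, 0]}
    - {"translation": [0.1, -0.454, -0.18], "rot": [0, 0, 0]}
    - {"translation": [0.12, -0.54, -0.18], "rot": [0, 0, 0]}
    - {"translation": [0.14, -0.62, -0.17], "rot": [0, 0, 0]}
    - {"translation": [0.15, -0.67, -0.15], "rot": [0, 0, 0]}
    - {"translation": [0.154, -0.692, -0.12], "rot": [0, 0, 0]}

```text
time: 13.35
tcp_pos: [0.4918, 0.1057, 0.075]
ee_rot: [1.0, 0.002, 0.001, -0.0]
contact_force: [0.5, -0.3, -0.7]
grip_width: 0.0302
gripper_force: 59.4
```

Scaled: 49 mm / 500 = 0.098, 43 mm / 500 = 0.086.

Call:
play_rows:
  plan:
    - {"translation": [0, 0, 0], "rot": [0, 0, 0]}
    - {"translation": [0, 0, 0.02], "rot": [0, 0, 0]}
    - {"translation": [0, 0, 0.044], "rot": [0, 0, 0]}
    - {"translation": [0, 0, 0.068], "rot": [0, 0, 0]}
    - {"translation": [0, 0, 0.086], "rot": [0, 0, 0]}
    - {"translation": [0, 0, 0.098], "rot": [0, 0, 0]}
    - {"translation": [0, 0, 0.098], "rot": [0, 0, 0]}
    - {"translation": [0, 0, 0.098], "rot": [0, 0, 0]}

```text
time: 14.15
tcp_pos: [0.4913, 0.1033, 0.0252]
ee_rot: [1.0, 0.0, 0.0, -0.0]
contact_force: [0.1, 0.5, -0.7]
grip_width: 0.0304
gripper_force: 59.6
```

```bash
python3 - <<'E'
from meas import *
print(ctrl.read_state()["tcp_pos"],ctrl.read_state()["contact_force"])
p=ctrl.get_image("side")
u,v=proj(p,[.492,.1,.03]).astype(int); a=p["frame"][v-50:v+40,u-60:u+60]
cv2.imwrite("pics/g4.png",cv2.resize(a,None,fx=6,fy=6,interpolation=3))
E
```

```text
[0.49134333 0.10331595 0.0251765 ] [ 0.081374    0.49055438 -0.66048084]
```

View pics/g4.png

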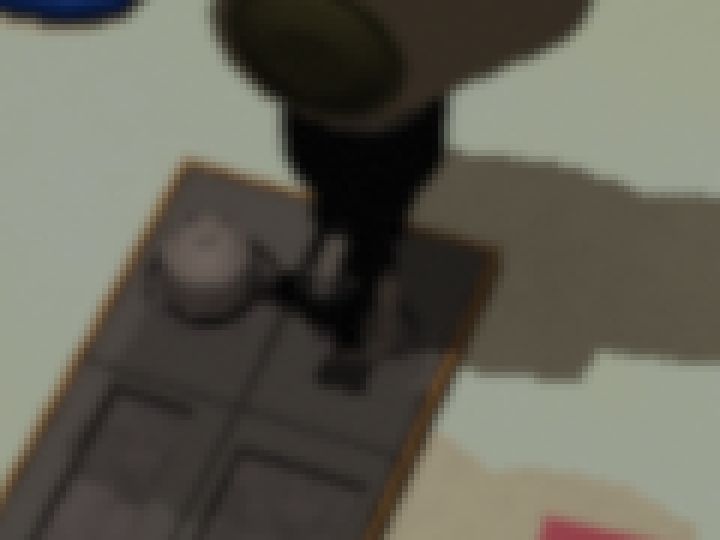

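Scaled: -106 mm / 500 = -0.212, -70 mm / 500 = -0.14.

Call:
play_rows:
  plan:
    - {"translation": [0, 0, 0.002], "rot": [0, 0, 0]}
    - {"translation": [0, 0, 0.002], "rot": [0, 0, 0]}
    - {"translation": [0, 0, 0.002], "rot": [0, 0, 0]}
    - {"translation": [0, 0, 0.002], "rot": [0, 0, 0]}
    - {"translation": [0, 0, 0.002], "rot": [0, 0, 0]}
    - {"translation": [0, 0, -0.02], "rot": [0, 0, 0]}
    - {"translation": [0, 0, -0.07], "rot": [0, 0, 0]}
    - {"translation": [0, 0, -0.14], "rot": [0, 0, 0]}
    - {"translation": [0, 0, -0.212], "rot": [0, 0, 0]}
  jaw: -0.2

```text
time: 15.1
tcp_pos: [0.491, 0.1034, 0.1332]
ee_rot: [1.0, 0.0, -0.0, 0.0]
contact_force: [-0.2, -0.6, -0.2]
grip_width: 0.0511
gripper_force: 0.0
```

Scaled: 471 mm / 500 = 0.942, 455 mm / 500 = 0.91, 21 degrees / 90 = 0.2333.

Call:
play_rows:
  plan:
    - {"translation": [0.01, 0.05, 0], "rot": [0, 0, 0]}
    - {"translation": [0.028, 0.136, 0], "rot": [0, 0, 0.0333]}
    - {"translation": [0.046, 0.224, 0], "rot": [0, 0, 0.0667]}
    - {"translation": [0.064, 0.312, 0], "rot": [0, 0, 0.1]}
    - {"translation": [0.082, 0.4, 0], "rot": [0, 0, 0.1333]}
    - {"translation": [0.1, 0.488, 0], "rot": [0, 0, 0.1667]}
    - {"translation": [0.118, 0.576, 0], "rot": [0, 0, 0.2]}
    - {"translation": [0.136, 0.664, 0], "rot": [0, 0, 0.2333]}
    - {"translation": [0.154, 0.752, 0], "rot": [0, 0, 0.2333]}
    - {"translation": [0.172, 0.84, 0], "rot": [0, 0, 0.2333]}
    - {"translation": [0.186, 0.91, 0], "rot": [0, 0, 0.2333]}
    - {"translation": [0.192, 0.942, 0], "rot": [0, 0, 0.2333]}
  jaw: -1

```text
time: 16.3
tcp_pos: [0.5872, -0.3706, 0.1317]
ee_rot: [0.983, -0.183, 0.0, 0.0]
contact_force: [-0.7, 0.9, -0.3]
grip_width: 0.0851
gripper_force: 0.0
```

```bash
python3 - <<'E'
from meas import *
print(ctrl.read_state()["tcp_pos"])
p=ctrl.get_image("side"); q=ctrl.get_image("top")
u,v=proj(p,[.53,.1,.03]).astype(int); a=p["frame"][v-30:v+40,u-40:u+50]
u,v=proj(p,[.588,-.368,.06]).astype(int); b=p["frame"][v-30:v+40,u-30:u+30]
cv2.imwrite("pics/g5.png",cv2.resize(np.hstack([a,b]),None,fx=5,fy=5,interpolation=3))
for i in(p,q):
    X=clus(cloud(i),(.491,.103),.03,.025,.09); print(X.mean(0),np.percentile(X[:,2],[90,98]))
E
```

```text
[ 0.58715403 -0.37056436  0.13174543]
[0.49071493 0.11253644 0.05212498] [0.07201672 0.07883903]
[0.48918842 0.09989936 0.05807232] [0.07411689 0.0788108 ]
```

View pics/g5.png

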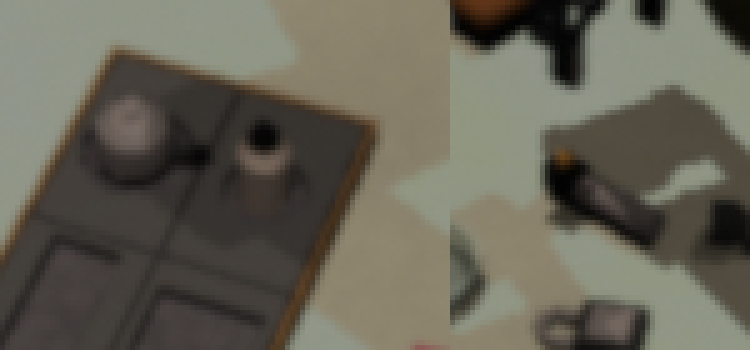

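Scaled: 117 mm / 500 = 0.234, 114 mm / 500 = 0.228.

Call:
play_rows:
  plan:
    - {"translation": [0, 0, 0.05], "rot": [0, 0, 0]}
    - {"translation": [0, 0, 0.11], "rot": [0, 0, 0]}
    - {"translation": [0, 0, 0.17], "rot": [0, 0, 0]}
    - {"translation": [0, 0, 0.21], "rot": [0, 0, 0]}
    - {"translation": [0, 0, 0.228], "rot": [0, 0, 0]}
    - {"translation": [0, 0, 0.234], "rot": [0, 0, 0]}
    - {"translation": [0, 0, 0.234], "rot": [0, 0, 0]}

```text
time: 17.1
tcp_pos: [0.588, -0.3673, 0.0154]
ee_rot: [0.983, -0.182, 0.001, 0.0]
contact_force: [-0.4, -1.2, 0.6]
grip_width: 0.0851
gripper_force: 0.0
```

Call:
play_rows:
  plan:
    - {"translation": [0, 0, 0], "rot": [0, 0, 0]}
    - {"translation": [0, 0, 0], "rot": [0, 0, 0]}
    - {"translation": [0, 0, 0], "rot": [0, 0, 0]}
    - {"translation": [0, 0, 0], "rot": [0, 0, 0]}
    - {"translation": [0, 0, 0], "rot": [0, 0, 0]}
    - {"translation": [0, 0, 0], "rot": [0, 0, 0]}
    - {"translation": [0, 0, 0], "rot": [0, 0, 0]}
    - {"translation": [0, 0, 0], "rot": [0, 0, 0]}
    - {"translation": [0, 0, 0], "rot": [0, 0, 0]}
    - {"translation": [0, 0, 0], "rot": [0, 0, 0]}
    - {"translation": [0, 0, 0], "rot": [0, 0, 0]}
  jaw: 1

```text
time: 18.2
tcp_pos: [0.5878, -0.3677, 0.0149]
ee_rot: [0.983, -0.182, 0.0, 0.0]
contact_force: [-0.5, -0.4, 4.8]
grip_width: 0.0215
gripper_force: 59.3
```

Scaled: -278 mm / 500 = -0.556, -232 mm / 500 = -0.464, -60 degrees / 90 = -0.6667.

Call:
play_rows:
  plan:
    - {"translation": [0, 0, -0.02], "rot": [0, 0, 0]}
    - {"translation": [0, 0, -0.07], "rot": [0, 0, 0]}
    - {"translation": [-0.004, -0.01, -0.13], "rot": [0, 0, -0.0333]}
    - {"translation": [-0.02, -0.048, -0.18], "rot": [0, 0, -0.1]}
    - {"translation": [-0.046, -0.114, -0.21], "rot": [0, 0, -0.1778]}
    - {"translation": [-0.074, -0.184, -0.21], "rot": [0, 0, -0.2556]}
    - {"translation": [-0.102, -0.254, -0.21], "rot": [0, 0, -0.3333]}
    - {"translation": [-0.13, -0.324, -0.21], "rot": [0, 0, -0.4111]}
    - {"translation": [-0.158, -0.394, -0.21], "rot": [0, 0, -0.4889]}
    - {"translation": [-0.186, -0.464, -0.21], "rot": [0, 0, -0.5667]}
    - {"translation": [-0.21, -0.52, -0.21], "rot": [0, 0, -0.6333]}
    - {"translation": [-0.224, -0.556, -0.21], "rot": [0, 0, -0.6667]}

```text
time: 19.4
tcp_pos: [0.5819, -0.0655, 0.1194]
ee_rot: [0.942, 0.337, -0.0, -0.0]
contact_force: [0.8, -0.5, -1.5]
grip_width: 0.0219
gripper_force: 58.9
```

```bash
cat > go.py <<'E'
import sys
from h import *
s=ctrl.read_state(); x,y,z,w=s["ee_rot"]; th=2*np.arctan2(y,x); X,Y=map(float,sys.argv[1:3]); d=np.array([X,Y])-s["tcp_pos"][:2]*1e3
print(s["tcp_pos"],"th",np.degrees(th),"t",d@[np.cos(th),np.sin(th)],d@[np.sin(th),-np.cos(th)],"F",s["contact_force"],s["grip_width"])
E
python3 go.py 578.4 232.5
```

```text
[ 0.58192043 -0.06549632  0.11943539] th 39.34136609242457 t 186.18896651513282 -232.6969463121486 F [ 0.75230673 -0.53435648 -1.47773803] 0.02193460857271138
```

Scaled: -234 mm / 500 = -0.468, -229 mm / 500 = -0.458, -48.5 degrees / 90 = -0.5389.

Call:
play_rows:
  plan:
    - {"translation": [0.02, -0.026, 0], "rot": [0, 0, -0.0444]}
    - {"translation": [0.064, -0.08, 0], "rot": [0, 0, -0.1222]}
    - {"translation": [0.112, -0.14, 0], "rot": [0, 0, -0.2]}
    - {"translation": [0.16, -0.2, 0], "rot": [0, 0, -0.2778]}
    - {"translation": [0.208, -0.26, 0], "rot": [0, 0, -0.3556]}
    - {"translation": [0.256, -0.32, 0], "rot": [0, 0, -0.4333]}
    - {"translation": [0.304, -0.38, 0], "rot": [0, 0, -0.5]}
    - {"translation": [0.344, -0.43, 0], "rot": [0, 0, -0.5389]}
    - {"translation": [0.366, -0.458, 0.02], "rot": [0, 0, -0.5389]}
    - {"translation": [0.374, -0.468, 0.05], "rot": [0, 0, -0.5389]}
    - {"translation": [0.374, -0.468, 0.07], "rot": [0, 0, -0.5389]}
    - {"translation": [0.374, -0.468, 0.07], "rot": [0, 0, -0.5389]}

```text
time: 20.6
tcp_pos: [0.5794, 0.2302, 0.0818]
ee_rot: [0.723, 0.691, -0.002, -0.001]
contact_force: [-0.3, -0.5, -1.3]
grip_width: 0.0216
gripper_force: 58.8
```

```bash
python3 go.py 578.4 232.5; python3 - <<'E'
from meas import *
p=ctrl.get_image("side")
u,v=proj(p,[.57,.23,.05]).astype(int); a=p["frame"][v-50:v+50,u-60:u+60]
cv2.imwrite("pics/g6.png",cv2.resize(a,None,fx=6,fy=6,interpolation=3))
E
```

```text
[0.57941145 0.2301636  0.0817708 ] th 87.42338134848089 t 2.2885640957632387 -1.1154584895998279 F [-0.33516363 -0.50525755 -1.29607078] 0.021643418772515646
```

View pics/g6.png

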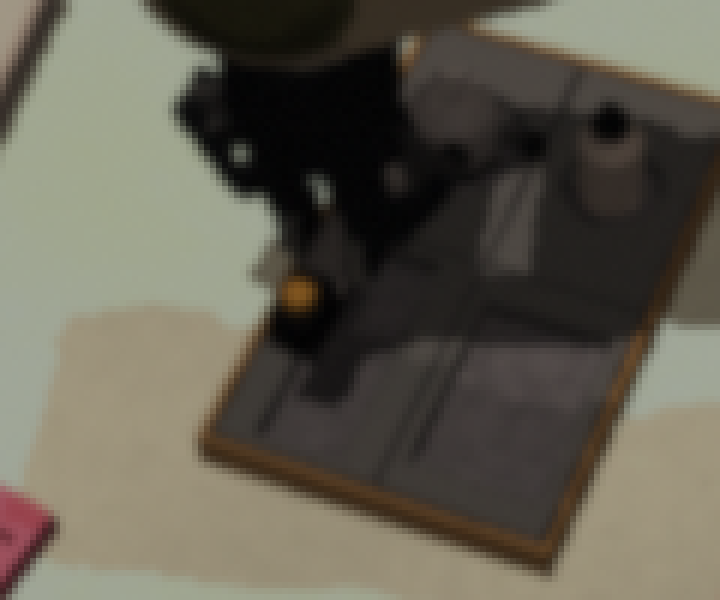

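Scaled: 59 mm / 500 = 0.118, 57 mm / 500 = 0.114.

Call:
play_rows:
  plan:
    - {"translation": [0.004, -0.002, 0.024], "rot": [0, 0, 0]}
    - {"translation": [0.004, -0.002, 0.054], "rot": [0, 0, 0]}
    - {"translation": [0.004, -0.002, 0.084], "rot": [0, 0, 0]}
    - {"translation": [0.004, -0.002, 0.104], "rot": [0, 0, 0]}
    - {"translation": [0.004, -0.002, 0.114], "rot": [0, 0, 0]}
    - {"translation": [0.004, -0.002, 0.118], "rot": [0, 0, 0]}
    - {"translation": [0.004, -0.002, 0.118], "rot": [0, 0, 0]}
    - {"translation": [0.004, -0.002, 0.118], "rot": [0, 0, 0]}

```text
time: 21.45
tcp_pos: [0.5797, 0.2338, 0.0258]
ee_rot: [0.722, 0.692, 0.0, 0.0]
contact_force: [-0.5, -0.3, -1.8]
grip_width: 0.0215
gripper_force: 58.9
```

Scaled: -105 mm / 500 = -0.21, -70 mm / 500 = -0.14.

Call:
play_rows:
  plan:
    - {"translation": [0, 0, 0.002], "rot": [0, 0, 0]}
    - {"translation": [0, 0, 0.002], "rot": [0, 0, 0]}
    - {"translation": [0, 0, 0.002], "rot": [0, 0, 0]}
    - {"translation": [0, 0, 0.002], "rot": [0, 0, 0]}
    - {"translation": [0, 0, 0.002], "rot": [0, 0, 0]}
    - {"translation": [0, 0, -0.02], "rot": [0, 0, 0]}
    - {"translation": [0, 0, -0.07], "rot": [0, 0, 0]}
    - {"translation": [0, 0, -0.14], "rot": [0, 0, 0]}
    - {"translation": [0, 0, -0.21], "rot": [0, 0, 0]}
    - {"translation": [0, 0, -0.21], "rot": [0, 0, 0]}
  jaw: -0.05

```text
time: 22.45
tcp_pos: [0.5816, 0.2343, 0.1364]
ee_rot: [0.722, 0.692, 0.004, 0.003]
contact_force: [0.2, 0.2, 0.3]
grip_width: 0.0446
gripper_force: 0.0
```

```bash
python3 go.py 541 -236
```

```text
[0.58160144 0.23427649 0.13642036] th 87.54509328563438 t -471.58397184114915 -20.4207842824084 F [0.22267585 0.23501434 0.27264975] 0.044618988447563825
```

Scaled: -471 mm / 500 = -0.942, -455 mm / 500 = -0.91, 83.5 degrees / 90 = 0.9278.

Call:
play_rows:
  plan:
    - {"translation": [-0.05, -0.002, 0], "rot": [0, 0, 0.0667]}
    - {"translation": [-0.136, -0.006, 0], "rot": [0, 0, 0.1556]}
    - {"translation": [-0.224, -0.01, 0], "rot": [0, 0, 0.2444]}
    - {"translation": [-0.312, -0.014, 0], "rot": [0, 0, 0.3333]}
    - {"translation": [-0.4, -0.018, 0], "rot": [0, 0, 0.4222]}
    - {"translation": [-0.488, -0.022, 0], "rot": [0, 0, 0.5111]}
    - {"translation": [-0.576, -0.024, 0], "rot": [0, 0, 0.6]}
    - {"translation": [-0.664, -0.028, 0], "rot": [0, 0, 0.6889]}
    - {"translation": [-0.752, -0.032, 0], "rot": [0, 0, 0.7778]}
    - {"translation": [-0.84, -0.036, 0], "rot": [0, 0, 0.8556]}
    - {"translation": [-0.91, -0.038, 0], "rot": [0, 0, 0.9111]}
    - {"translation": [-0.942, -0.038, 0], "rot": [0, 0, 0.9278]}
  jaw: -1

```text
time: 23.65
tcp_pos: [0.5395, -0.2387, 0.1303]
ee_rot: [0.999, 0.033, -0.0, 0.0]
contact_force: [0.0, 0.9, -1.0]
grip_width: 0.0854
gripper_force: 0.0
```

```bash
python3 go.py 541 -236; python3 - <<'E'
from meas import *
p=ctrl.get_image("side"); q=ctrl.get_image("top")
u,v=proj(p,[.54,.17,.03]).astype(int); a=p["frame"][v-50:v+50,u-45:u+50]
u,v=proj(p,[.55,-.236,.05]).astype(int); b=p["frame"][v-50:v+50,u-30:u+30]
cv2.imwrite("pics/g7.png",cv2.resize(np.hstack([a,b]),None,fx=5,fy=5,interpolation=3))
for i in(p,q):
    P=cloud(i);X=clus(P,(.579,.233),.06,.025,.07); print(rect(X),np.percentile(X[:,2],[50,98]))
    X=clus(P,(.556,-.236),.06,.012,.035); print("pad",rect(X))
E
```

```text
[ 0.53952014 -0.23871926  0.13028792] th 3.760229452301251 t 1.655005819712904 -2.6163563263457705 F [ 0.00953009  0.92469533 -0.96643192] 0.08538172892752109
(array([580.8, 235.2]), array([98. , 64.4]), 56.5) [0.03982408 0.04951825]
pad (array([ 558.5, -232.2]), array([74.4, 50.2]), 6.2)
(array([579.8, 233.7]), array([ 64.4, 110.4]), 0.3) [0.03895727 0.04840584]
pad (array([ 588.4, -228.3]), array([ 7.3, 21.7]), 47.0)
```

View pics/g7.png

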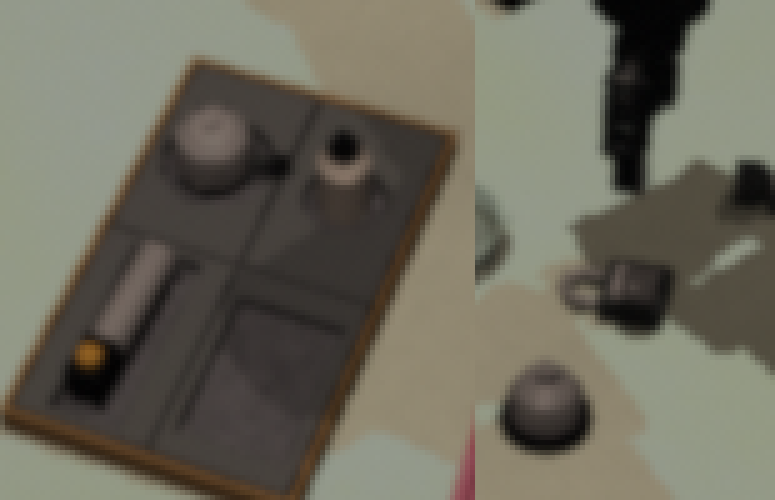

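Scaled: 116 mm / 500 = 0.232, 105 mm / 500 = 0.21.

Call:
play_rows:
  plan:
    - {"translation": [0, 0, 0.05], "rot": [0, 0, 0]}
    - {"translation": [0, 0, 0.11], "rot": [0, 0, 0]}
    - {"translation": [0, 0, 0.17], "rot": [0, 0, 0]}
    - {"translation": [0, 0, 0.21], "rot": [0, 0, 0]}
    - {"translation": [0, 0, 0.226], "rot": [0, 0, 0]}
    - {"translation": [0, 0, 0.232], "rot": [0, 0, 0]}
    - {"translation": [0, 0, 0.232], "rot": [0, 0, 0]}

```text
time: 24.45
tcp_pos: [0.5406, -0.2356, 0.015]
ee_rot: [0.999, 0.036, 0.0, 0.0]
contact_force: [0.2, -0.3, 0.5]
grip_width: 0.0854
gripper_force: 0.0
```

Call:
play_rows:
  plan:
    - {"translation": [0, 0, 0], "rot": [0, 0, 0]}
    - {"translation": [0, 0, 0], "rot": [0, 0, 0]}
    - {"translation": [0, 0, 0], "rot": [0, 0, 0]}
    - {"translation": [0, 0, 0], "rot": [0, 0, 0]}
    - {"translation": [0, 0, 0], "rot": [0, 0, 0]}
    - {"translation": [0, 0, 0], "rot": [0, 0, 0]}
    - {"translation": [0, 0, 0], "rot": [0, 0, 0]}
    - {"translation": [0, 0, 0], "rot": [0, 0, 0]}
    - {"translation": [0, 0, 0], "rot": [0, 0, 0]}
    - {"translation": [0, 0, 0], "rot": [0, 0, 0]}
  jaw: 1

```text
time: 25.45
tcp_pos: [0.5406, -0.2363, 0.0155]
ee_rot: [0.999, 0.035, 0.001, 0.0]
contact_force: [-1.7, 0.6, 7.4]
grip_width: 0.0435
gripper_force: 60.8
```

Scaled: -290 mm / 500 = -0.58, -125 mm / 500 = -0.25, -60 degrees / 90 = -0.6667.

Call:
play_rows:
  plan:
    - {"translation": [0, 0, -0.02], "rot": [0, 0, 0]}
    - {"translation": [0, 0, -0.07], "rot": [0, 0, 0]}
    - {"translation": [0, -0.01, -0.14], "rot": [0, 0, -0.0444]}
    - {"translation": [-0.002, -0.048, -0.21], "rot": [0, 0, -0.1111]}
    - {"translation": [-0.004, -0.114, -0.25], "rot": [0, 0, -0.1778]}
    - {"translation": [-0.006, -0.184, -0.25], "rot": [0, 0, -0.2556]}
    - {"translation": [-0.008, -0.254, -0.25], "rot": [0, 0, -0.3333]}
    - {"translation": [-0.01, -0.33, -0.25], "rot": [0, 0, -0.4111]}
    - {"translation": [-0.012, -0.41, -0.25], "rot": [0, 0, -0.4889]}
    - {"translation": [-0.014, -0.49, -0.25], "rot": [0, 0, -0.5667]}
    - {"translation": [-0.016, -0.55, -0.25], "rot": [0, 0, -0.6333]}
    - {"translation": [-0.018, -0.58, -0.25], "rot": [0, 0, -0.6667]}

```text
time: 26.65
tcp_pos: [0.5102, 0.0548, 0.1398]
ee_rot: [0.846, 0.532, 0.0, -0.0]
contact_force: [0.4, 0.1, -1.3]
grip_width: 0.0438
gripper_force: 61.7
```

```bash
python3 go.py 495.8 220.5
```

```text
[0.51016496 0.05479486 0.13975859] th 64.3427086624482 t 143.1467731254258 -84.69679851444779 F [ 0.4335304   0.07329562 -1.30207816] 0.043761407614660186
```

Scaled: 145 mm / 500 = 0.29, 138 mm / 500 = 0.276, -23.5 degrees / 90 = -0.2611.

Call:
play_rows:
  plan:
    - {"translation": [0.024, -0.014, 0], "rot": [0, 0, -0.0444]}
    - {"translation": [0.074, -0.044, 0], "rot": [0, 0, -0.1111]}
    - {"translation": [0.13, -0.078, 0], "rot": [0, 0, -0.1778]}
    - {"translation": [0.186, -0.112, 0], "rot": [0, 0, -0.2333]}
    - {"translation": [0.24, -0.142, 0], "rot": [0, 0, -0.2611]}
    - {"translation": [0.276, -0.164, 0.02], "rot": [0, 0, -0.2611]}
    - {"translation": [0.29, -0.172, 0.06], "rot": [0, 0, -0.2611]}
    - {"translation": [0.29, -0.172, 0.11], "rot": [0, 0, -0.2611]}
    - {"translation": [0.29, -0.172, 0.14], "rot": [0, 0, -0.2611]}
    - {"translation": [0.29, -0.172, 0.15], "rot": [0, 0, -0.2611]}
    - {"translation": [0.29, -0.172, 0.15], "rot": [0, 0, -0.2611]}

```text
time: 27.75
tcp_pos: [0.497, 0.2203, 0.0642]
ee_rot: [0.722, 0.691, -0.0, -0.0]
contact_force: [-0.6, -0.2, -0.6]
grip_width: 0.0436
gripper_force: 61.6
```

```bash
python3 go.py 495.8 220.5; python3 - <<'E'
from meas import *
p=ctrl.get_image("side")
u,v=proj(p,[.52,.23,.04]).astype(int); a=p["frame"][v-50:v+50,u-60:u+60]
cv2.imwrite("pics/g8.png",cv2.resize(a,None,fx=6,fy=6,interpolation=3))
E
```

```text
[0.49701815 0.22026693 0.06422057] th 87.48946165338106 t 0.17948717658492935 -1.2271850647325253 F [-0.64970294 -0.20687273 -0.61830973] 0.04362877359421976
```

View pics/g8.png

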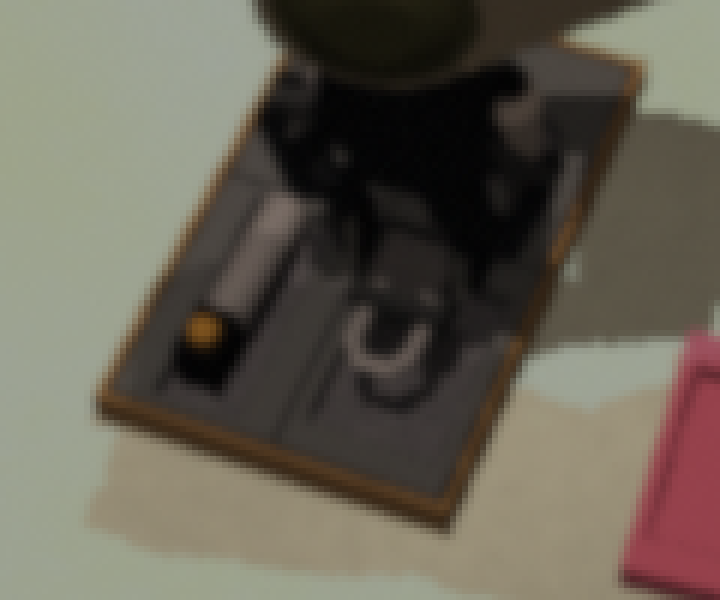

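Call:
play_rows:
  plan:
    - {"translation": [0, -0.002, 0.02], "rot": [0, 0, 0]}
    - {"translation": [0, -0.002, 0.04], "rot": [0, 0, 0]}
    - {"translation": [0, -0.002, 0.06], "rot": [0, 0, 0]}
    - {"translation": [0, -0.002, 0.07], "rot": [0, 0, 0]}
    - {"translation": [0, -0.002, 0.076], "rot": [0, 0, 0]}
    - {"translation": [0, -0.002, 0.076], "rot": [0, 0, 0]}
    - {"translation": [0, -0.002, 0.076], "rot": [0, 0, 0]}

```text
time: 28.5
tcp_pos: [0.4961, 0.2207, 0.0265]
ee_rot: [0.722, 0.692, 0.0, 0.0]
contact_force: [-0.2, -0.2, -2.3]
grip_width: 0.0438
gripper_force: 61.7
```

Scaled: -140 mm / 500 = -0.28, -110 mm / 500 = -0.22.

Call:
play_rows:
  plan:
    - {"translation": [0, 0, 0.002], "rot": [0, 0, 0]}
    - {"translation": [0, 0, 0.002], "rot": [0, 0, 0]}
    - {"translation": [0, 0, 0.002], "rot": [0, 0, 0]}
    - {"translation": [0, 0, 0.002], "rot": [0, 0, 0]}
    - {"translation": [0, 0, 0.002], "rot": [0, 0, 0]}
    - {"translation": [0, 0, -0.02], "rot": [0, 0, 0]}
    - {"translation": [0, 0, -0.07], "rot": [0, 0, 0]}
    - {"translation": [0, 0, -0.14], "rot": [0, 0, 0]}
    - {"translation": [0, 0, -0.22], "rot": [0, 0, 0]}
    - {"translation": [0, 0, -0.28], "rot": [0, 0, 0]}
    - {"translation": [0, 0, -0.28], "rot": [0, 0, 0]}
    - {"translation": [0, 0, -0.28], "rot": [0, 0, 0]}
  jaw: -0.5

```text
time: 29.7
tcp_pos: [0.4959, 0.2207, 0.1669]
ee_rot: [0.722, 0.692, 0.0, 0.0]
contact_force: [0.2, 0.0, -1.3]
grip_width: 0.0638
gripper_force: 0.0
```

Scaled: -330 mm / 500 = -0.66, -310 mm / 500 = -0.62.

Call:
play_rows:
  plan:
    - {"translation": [-0.08, 0, 0], "rot": [0, 0, 0]}
    - {"translation": [-0.16, 0, 0], "rot": [0, 0, 0]}
    - {"translation": [-0.24, 0, 0], "rot": [0, 0, 0]}
    - {"translation": [-0.32, 0, 0], "rot": [0, 0, 0]}
    - {"translation": [-0.4, 0, 0], "rot": [0, 0, 0]}
    - {"translation": [-0.48, 0, 0], "rot": [0, 0, 0]}
    - {"translation": [-0.56, 0, 0], "rot": [0, 0, 0]}
    - {"translation": [-0.62, 0, 0], "rot": [0, 0, 0]}
    - {"translation": [-0.66, 0, 0], "rot": [0, 0, 0]}
    - {"translation": [-0.66, 0, 0], "rot": [0, 0, 0]}
    - {"translation": [-0.66, 0, 0], "rot": [0, 0, 0]}

```text
time: 30.8
tcp_pos: [0.4813, -0.1085, 0.1654]
ee_rot: [0.722, 0.692, -0.0, -0.001]
contact_force: [-0.1, 0.2, 0.3]
grip_width: 0.0639
gripper_force: 0.0
```

```bash
python3 - <<'E'
from meas import *
p=ctrl.get_image("side"); q=ctrl.get_image("top")
f=lambda i:cv2.resize((lambda u,v:i["frame"][v-50:v+50,u-62:u+62])(*proj(i,[.535,.168,.02]).astype(int)),None,fx=5,fy=5,interpolation=3)
cv2.imwrite("pics/g9.png",np.vstack([f(p)[:,:400*2],f(q)])[:1000] if 0 else cv2.resize(np.vstack([f(p),f(q)]),None,fx=.6,fy=.6,interpolation=3))
for i in(p,q):
    P=cloud(i);print([np.round(np.percentile(clus(P,c,r,.024,.09)[:,2],[50,90,98])*1e3,1).tolist() for c,r in(((.573,.1),.03),((.491,.103),.03),((.579,.233),.05),((.496,.22),.025))])
    X=clus(P,(.496,.235),.045,.024,.045);print(rect(X))
    for c in((.564,-.111),(.457,-.37)):print(rect(clus(P,c,.065,.012)))
E
```

```text
[[45.0, 51.4, 54.0], [52.7, 72.4, 78.8], [40.0, 44.2, 50.5], [31.6, 34.6, 35.6]]
(array([492.7, 236.8]), array([57.2, 78.4]), 13.2)
(array([ 567. , -109.6]), array([48.3, 49.3]), 68.0)
(array([ 454.2, -366.2]), array([92.5, 31.7]), 5.2)
[[46.2, 51.3, 54.4], [55.9, 73.9, 76.6], [39.3, 44.4, 47.7], [31.1, 34.0, 35.9]]
(array([501.7, 227.9]), array([79.5, 60.8]), 62.7)
(array([0., 0.]), array([0., 0.]), 0.0)
(array([ 456.2, -373.5]), array([101.1,  33.2]), 7.5)
```

View pics/g9.png

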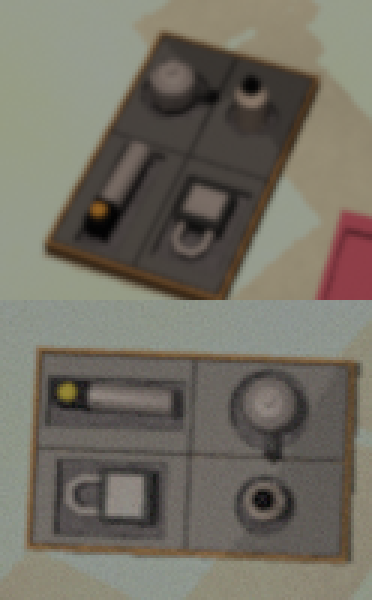

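All four things lie in their recesses: bell at (573,100), bottle at (491,103), inflator at (579,233) and padlock at (496,235) mm. Their heights match fully seated values, and the gripper is clear of everything.

```bash
python3 -c "
from rig import ctrl; print(ctrl.sign_off())"
```

```text
the job is handed in; nothing more can be done
None
```

The job is handed in: the bell, oil bottle, inflator and padlock each sit fully down in their own recess, placed in that order, in about 31 s; the table bell and torch were not touched.

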